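# Check the puzzle rollers and set aside the one that wobbles

## Task

Before the jigsaw is glued, check the two hand rollers from the wooden rack. One after the other, roll each in a single pass from one red line to the other along the white marble plate, pressing only gently and keeping it in touch (never over 15 newtons), and feel whether it bobs up and down; then hang a roller that runs level back in the wooden rack and hang one that wobbles in the red rack. Leave the tumbler, the glue bottle and the joined piece of jigsaw alone.

Things in the scene. Friction and masses are not known exactly. Their poses are not given: they have to be found in the camera images.
- brayer_a: hand roller: wooden handle over a steel crossbar and black rubber roller (32 mm across, 60 mm long). Origin 16 mm below the axle; z up, y along axle, x rolling direction. Axle z = 16 mm; crossbar 12 (x) by 120 mm (y), z = 36 to 46; handle 30 (x) by 22 mm (y), z = 46 to 96: grip its 22 mm. About 0.2 kg. Starts hanging in the wooden rack.
- brayer_b: the other hand roller, same looks, sizes and frame as brayer_a. Each of the two may be true or faulty. True: the rubber's lowest point is always at z = 0. Faulty (rubber 2.5 mm off-centre on its axle, not to be seen at rest): its lowest point moves between z = -2.5 and +2.5 mm as it turns, so the handle bobs 5 mm once per turn (101 mm)
- roller_a (a joint): The axle sits in a fork that springs up towards the handle under load (about 2 N before it gives, then 5 N per mm, 7 mm at most). Joint: turn of the rubber roller about its axle (rad): starts within 0.8 of 0, grows when rolled towards its +x (about 6.9 for 110 mm), no end stop, light friction, stays where it was turned; says nothing of its trueness (roller of brayer_a)
- roller_b (a joint): The axle sits in a fork that springs up towards the handle under load (about 2 N before it gives, then 5 N per mm, 7 mm at most). Joint: turn of the rubber roller about its axle (rad): starts within 0.8 of 0, grows when rolled towards its +x (about 6.9 for 110 mm), no end stop, light friction, stays where it was turned; says nothing of its trueness (roller of brayer_b)
- plate: white marble test plate, fixed, 210 mm (x) by 150 mm (y) by 10 mm thick; origin: centre of its underside, top at z = 10 mm. Two thin flush red lines run along its y at x = -55 and +55 mm. Rigid: a roller 1 mm too low presses 5 N harder, so the height must follow the felt force (4 to 8 N is right)
- line_near (a point): middle of the red line at plate x = -55 mm, on the plate's top (x, y as the plate)
- line_far (a point): middle of the red line at plate x = +55 mm, on the plate's top
- home_rack: pale wooden low fixed rack, 180 (x) by 130 mm (y); origin: centre of its underside. Rails along x at y = +-50 mm, 10 mm thick, top z = 60, with notches 18 mm wide at x = +-45, sides 7 mm high. A roller hangs upright, its crossbar's ends lying in a notch of both rails (either way round), axle along y. Both rollers start here; true ones come back, in either slot.
- red_rack: red low fixed rack, 180 (x) by 130 mm (y); origin: centre of its underside. Rails along x at y = +-50 mm, 10 mm thick, top z = 60, with notches 18 mm wide at x = +-45, sides 7 mm high. A roller hangs upright, its crossbar's ends lying in a notch of both rails (either way round), axle along y. Empty at the start; wobbling ones go here, in either slot.
- home_rack_slot0 (a point): seat of a rack slot: where a hand roller's origin lies (in x, y and height) when it hangs in this slot; 24 mm above the table; axes as the rack's (wooden rack, x = -45 mm)
- home_rack_slot1 (a point): seat of a rack slot: where a hand roller's origin lies (in x, y and height) when it hangs in this slot; 24 mm above the table; axes as the rack's (wooden rack, x = +45 mm)
- red_rack_slot0 (a point): seat of a rack slot: where a hand roller's origin lies (in x, y and height) when it hangs in this slot; 24 mm above the table; axes as the rack's (red rack, x = -45 mm)
- red_rack_slot1 (a point): seat of a rack slot: where a hand roller's origin lies (in x, y and height) when it hangs in this slot; 24 mm above the table; axes as the rack's (red rack, x = +45 mm)
- tumbler: orange drinking tumbler, 72 mm across, 110 mm high, standing on a dark coaster 100 mm across; origin: centre of its underside; leave alone
- glue: closed white glue bottle with blue label, 54 mm across, 130 mm high; origin: centre of its underside; leave alone
- puzzle_chunk: joined pieces of jigsaw, blue and cream, 90 by 60 by 5 mm, flat on the table; origin: centre of its underside; leave alone
Not all that is in view belongs to the job. Leave any turquoise look-alike of the brayer_a alone. Leave any pink look-alike of the brayer_b alone.

How it is judged:
On the way, in this order (a step that is already met when the one before it is completed fails the run):
1. one hand roller has been rolled at least four fifths of a turn and is on the plate ((((value of joint roller_a above 5 rad or value of joint roller_a below -5 rad) and contact force between brayer_a and plate above 0.4 N) or ((value of joint roller_b above 5 rad or value of joint roller_b below -5 rad) and contact force between brayer_b and plate above 0.4 N))), for 0.02 s.
2. the second has been rolled as well and is on the plate ((value of joint roller_a above 5 rad or value of joint roller_a below -5 rad) and (value of joint roller_b above 5 rad or value of joint roller_b below -5 rad) and contact force between any of brayer_a, brayer_b and plate above 0.4 N), for 0.02 s.
At the end, for the whole second after the job is handed in: each roller has been turned by at least 5 rad; the wobbling one hangs released in a slot of the red rack and the true one in a slot of the wooden rack, within 14 mm sideways and 4 mm in height of the slot's seat, upright within 0.1 rad and at rest (((horizontal distance between brayer_a and red_rack_slot0 below 0.014 m and z of brayer_a in the frame of red_rack_slot0 between -0.004 and 0.004 m) or (horizontal distance between brayer_a and red_rack_slot1 below 0.014 m and z of brayer_a in the frame of red_rack_slot1 between -0.004 and 0.004 m)) and angle between each of brayer_a, brayer_b's own z axis and vertical below 0.1 rad and linear speed of each of brayer_a, brayer_b below 0.02 m/s and (value of joint roller_a above 5 rad or value of joint roller_a below -5 rad) and ((horizontal distance between brayer_b and home_rack_slot0 below 0.014 m and z of brayer_b in the frame of home_rack_slot0 between -0.004 and 0.004 m) or (horizontal distance between brayer_b and home_rack_slot1 below 0.014 m and z of brayer_b in the frame of home_rack_slot1 between -0.004 and 0.004 m)) and (value of joint roller_b above 5 rad or value of joint roller_b below -5 rad)); the robot touches nothing.
It fails at once if a hand roller was pressed on the plate with more than 15 N (contact force between any of brayer_a, brayer_b and plate above 15 N).
It fails at once if the tumbler was disturbed (moved over 20 mm) (distance of tumbler from where it was at the start of the episode above 0.02 m).
It fails at once if the glue bottle was disturbed (moved over 20 mm) (distance of glue from where it was at the start of the episode above 0.02 m).
It fails at once if the jigsaw piece was disturbed (moved over 20 mm) (distance of puzzle_chunk from where it was at the start of the episode above 0.02 m).
It also fails if it takes over 72 s, if anything falls off the work surface, if the arm or the gripper's body presses on something with over 40 N, if the wrist force passes 120 N, or if a joint passes its speed limit or range.

## Robot

A 6-joint arm with a two-finger parallel gripper is mounted at the origin on the work surface. World frame = base frame: x ahead of the robot, y to its left, z up, the work surface at z = 0. Lengths are in m, angles in rad, forces in N, time in s.
With the tool pointing down it reaches from about 0.25 to 0.775 m from the base axis. Payload 4 kg.
Tool frame: the origin (TCP) lies at the very end of the fingers, on their centre line; the grasp point (between the pads) lies 19 mm behind it; z points along the fingers, y is the line along which they close (so a half turn about z gives the same grasp; the last joint's range is limited). The gripper opens to 94 mm and grips with 3 to 60 N. Pads are 16 mm wide; open, the fingers measure 119 mm over their backs; the gripper's body (75 mm by 177 mm) begins 78 mm behind the grasp point.
Start: joints at [1.2, 0.087, 1.371, -0, 1.684, -0.103], TCP at [0.146, 0.53, 0.206] pointing down, gripper open.
Joint ranges: [-3.1, 3.1], [-0.76, 2.03], [0.27, 2.55], [-1.08, 4.22], [0.17, 2.65], [-2.57, 2.57]. Speed limits (rad/s): [2.79, 2.79, 3.14, 3.14, 3.14, 3.14].

## Interface

Orientations are given as [roll, pitch, yaw] about the fixed x, y, z axes, in that order (R = Rz(yaw) Ry(pitch) Rx(roll)).
In Python, from bench import robot, vision gives the robot as it stands.
- The arm moves only by the shell command python3 -m crank 'ROWS'. ROWS is JSON, a list of rows, each a list of 3 entries, a list of its own where there are three numbers: the closure, from 0 (fully open) to 1 (shut), then the shift along the tool's x, y, z in m, then the turn, a rotation vector about the tool's x, y, z in degrees. A call has 1 to 8 rows; each row shifts and turns the commanded pose from where the row before left it, along the tool's axes as they then stand; what a row does not reach is not made up. A row lasts 1/10 s, in which the tool goes at most 50 mm and 8.59 degrees, less where a joint would pass 70% of its speed; a pose out of reach is approached as far as the arm can. A call with a gripper value outside its range is refused whole. The fingers move at their own pace and stop on an object; the grip force is fixed at half the most. Time passes only in rows, so rows that do not move let the fingers close. It gives the time, the measured TCP pose, the force, the opening and the grip force at its end, in the units of the state.
- robot.get_obs(): the state, without advancing time (a new reading comes with each control period).
- vision.snapshot(name): name is "scene" or "top" or "wrist"; returns a dict with "color" (400x640x3 uint8, red, green, blue), "z_map" (400x640 float32, m along the optical axis (not along the pixel's ray), 0 where there is no reading), "fx", "fy", "cx", "cy" (pixels), "R" (3x3) and "t" (3): a world point X has camera coordinates R X + t. Camera axes: x right, y down, z forward; pixel columns grow to the right and rows downward; lengths in m; the calibration is good to about 2 mm. A picture is of the moment at which its call begins.
- robot.close_job(): hands the job in; it is judged then, once.
The state is a dict: "time": time; "joint_positions": joint angles; "qvel": joint speeds; "joint_torque": joint torques, N m; "tool_pos": TCP position; "ee_rot": TCP orientation; "wrist_force": force on the tool from outside, world axes, zero at the start; "wrist_torque": the same for the moment, N m; "width": finger opening in m; "finger_force": force on a finger pad.
Only numpy, scipy, OpenCV 4.12 (cv2) and the standard library are available. Lean on these libraries where they do the work, as an engineer would, in place of code of your own. Each camera call takes 0.05 s, during which the arm holds its last target. There are 200 camera calls.

## Working session

There is one attempt and no reset: what is moved stays moved. The work goes in short steps, Python scripts to look and compute and a shell command to move; the robot and the scene stay as the last step left them, time stands still between calls to the robot, and variables do not carry over. Pictures are saved under pics/ and viewed, at most 10 in all, crops included, and the job is handed in when it is done.

```bash
ls; mkdir -p pics; python3 - <<'E'
from bench import robot, vision
import cv2,numpy as np
o=robot.get_obs();print(o)
for n in("scene","top"):
    s=vision.snapshot(n);cv2.imwrite(f"pics/{n}0.png",s["color"][:,:,::-1]);np.savez(f"/tmp/{n}.npz",**s);print(n,s["fx"],s["cx"],s["cy"],s["R"],s["t"])
E
```

```text
pics
{'time': 0.0, 'joint_positions': array([ 1.19989330e+00,  8.79611048e-02,  1.37223093e+00, -4.83076580e-05,
        1.68358105e+00, -1.03127086e-01]), 'qvel': array([ 0.00020291,  0.00017049, -0.00062604, -0.0006973 ,  0.00202215,
        0.00046864]), 'joint_torque': array([-1.27319538e-03, -3.40195084e+01, -3.02419889e+01,  7.15941866e-02,
        3.30932031e-02, -1.92719817e-04]), 'tool_pos': array([0.14536191, 0.52988473, 0.20431267]), 'ee_rot': array([-3.13941886e+00, -1.76705702e-04,  2.87381114e+00]), 'wrist_force': array([-1.09700314,  0.02101892,  0.19512512]), 'wrist_torque': array([-0.01430769, -0.00582842, -0.01097544]), 'finger_force': 0.0, 'width': 0.09418737417512987}
scene 469.6525221815534 315.97733922569415 206.9976562864227 [[ 0.59986177  0.80002663 -0.01110159]
 [ 0.53714992 -0.41296214 -0.73548096]
 [-0.59298889  0.43522369 -0.67745444]] [-0.25712077 -0.30369659  1.7392739 ]
top 385.00323949638965 321.40232072312074 195.5570169534013 [[-0.00173767 -0.99994662 -0.01018519]
 [-0.99193365  0.0030145  -0.12672231]
 [ 0.12674625  0.00988283 -0.99188594]] [-0.07632643  0.55585333  1.00979735]
```

View pics/top0.png

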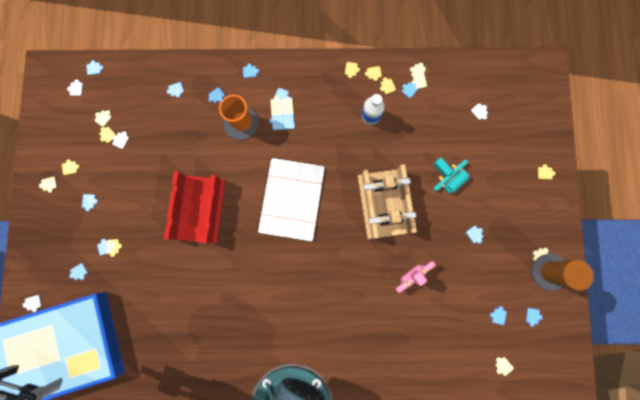

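View pics/scene0.png

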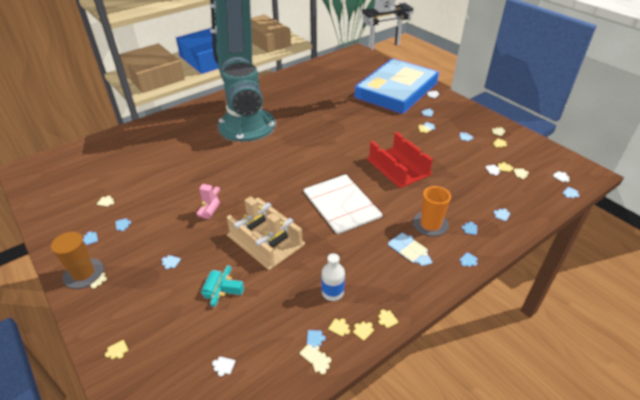

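The top view shows the plate at (292,199), the wooden rack with both rollers at (387,202), and the red rack at (194,208). The tumbler is at (235,115), the glue at (373,108) and the jigsaw piece at (282,113). The turquoise and pink decoys are at (452,176) and (415,277).

```bash
cat > h.py <<'E'
import numpy as np,cv2
from bench import robot,vision
def cloud(s):
    v,u=np.mgrid[:400,:640];z=s["z_map"].astype(float)
    c=np.stack([(u-s["cx"])/s["fx"]*z,(v-s["cy"])/s["fy"]*z,z],-1)
    P=(c-s["t"])@s["R"]; P[z==0]=np.nan; return P
def ray(s,px,h):
    px=np.atleast_2d(px).astype(float)
    d=np.c_[(px[:,0]-s["cx"])/s["fx"],(px[:,1]-s["cy"])/s["fy"],np.ones(len(px))]@s["R"]
    C=-s["R"].T@s["t"]; return C+d*((h-C[2])/d[:,2])[:,None]
def rect(P):
    r=cv2.minAreaRect((P[:,:2]*1000).astype(np.float32)); return np.round(r[0],1),np.round(r[1],1),round(r[2],1)
E
python3 - <<'E'
from h import *
s=dict(np.load("/tmp/top.npz"));P=cloud(s);hsv=cv2.cvtColor(s["color"],cv2.COLOR_RGB2HSV);H,S,V=[hsv[:,:,i].astype(int) for i in range(3)]
v,u=np.mgrid[:400,:640];box=lambda a,b,c,d:(u>a)&(u<b)&(v>c)&(v<d)
print("table z",np.nanmedian(P[250:300,150:350,2]))
m=box(245,340,145,255)&(V>140)&(S<90)
n,l,st,_=cv2.connectedComponentsWithStats(m.astype(np.uint8)); k=1+st[1:,4].argmax()
m=box(245,340,145,255)&(V>110)&((S<110)|(l==k)); 
px=np.c_[u[l==k],v[l==k]]; print("plate",st[k],rect(ray(s,px,.01)), np.nanmedian(P[l==k][:,2]))
for nm,b,mm in(("red",box(155,235,160,255),((H<8)|(H>172))&(S>150)),("wood",box(350,422,155,250),(H>8)&(H<25)&(V>130))):
    m=b&mm; Z=P[...,2]; a=m&(Z>.045)&(Z<.075)
    print(nm,a.sum(),"top cloud",rect(P[a]), "all",rect(P[m&(Z<.075)]))
    px=np.c_[u[a],v[a]];print("  ray .06",rect(ray(s,px,.06)))
Z=P[...,2];a=(box(350,422,155,250)&(Z>.105)).astype(np.uint8)
n,l,st,c=cv2.connectedComponentsWithStats(a)
for i in range(1,n):
    if st[i,4]>15: print("handle",st[i],c[i],ray(s,c[i],.12)[0],np.nanmean(P[l==i],0),rect(P[l==i]))
im=cv2.resize(s["color"][140:260,150:430,::-1],None,fx=2.8,fy=2.8,interpolation=cv2.INTER_CUBIC);cv2.imwrite("pics/crop.png",im)
E
```

```text
table z 5.88215393452652e-05
plate [ 258  158   67   84 4318] (array([550.9,   7.1]), array([156.3, 216. ]), 80.9) 0.009823792639243621
red 883 top cloud (array([524.4, 268.3]), array([112.7, 178.9]), 84.3) all (array([530. , 277.4]), array([156.2, 198.3]), 85.0)
  ray .06 (array([524.9, 267.5]), array([118.6, 180. ]), 84.0)
wood 785 top cloud (array([ 537.7, -253.7]), array([179. , 115.8]), 7.9) all (array([ 553.5, -279.7]), array([209. , 190.4]), 8.0)
  ray .06 (array([ 538.5, -254.3]), array([180.4, 116.3]), 7.9)
handle [385 175  10  13 116] [389.31034483 180.93103448] [ 0.58113057 -0.24824753  0.12      ] [ 0.58145344 -0.24856573  0.11805153] (array([ 582.3, -249.8]), array([29.8, 22.5]), 7.0)
handle [390 210  11  13 114] [395.27192982 216.14912281] [ 0.4929895  -0.26082343  0.12      ] [ 0.49308652 -0.26104147  0.11875483] (array([ 493.4, -261.5]), array([29.6, 21.2]), 7.0)
```

View pics/crop.png

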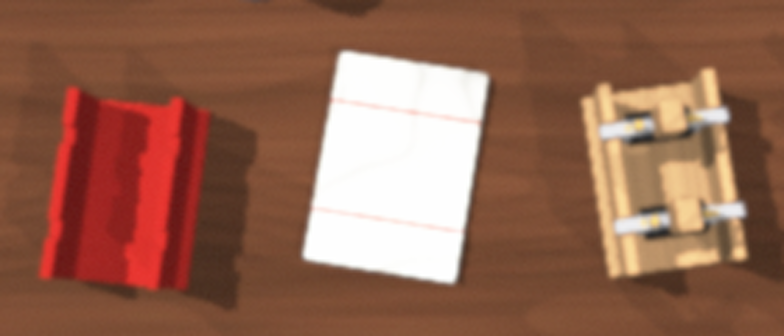

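```bash
cat >> h.py <<'E'
from scipy.spatial.transform import Rotation as Ro
def st(): 
    o=robot.get_obs();R=Ro.from_euler("xyz",o["ee_rot"]).as_matrix();return o,R
def to(x,y,z,yd=None):
    "shift in tool axes now, and turn needed (deg rotvec) for tool down with its y along yd degrees"
    o,R=st();d=R.T@(np.array([x,y,z])-o["tool_pos"]);print("t",round(o["time"],2),"tcp mm",np.round(o["tool_pos"]*1e3,1),"F",np.round(o["wrist_force"],2),"w",round(o["width"]*1e3,1),"shift mm",np.round(d*1e3,1))
    if yd is not None:
        G=Ro.from_euler("xyz",[180,0,yd+90],degrees=True).as_matrix();print(" turn",np.round(Ro.from_matrix(R.T@G).as_rotvec(degrees=True),2)," then shift mm",np.round(G.T@(np.array([x,y,z])-o["tool_pos"])*1e3,1))
E
python3 -c "
from h import *
to(.493,-.261,.204,98)"
python3 -m crank '[[0,[0,0,0],[0,0,-7.8]],[0,[0,0,0],[0,0,-7.8]],[0,[0,0,0],[0,0,-7.8]]]'
python3 -c "
from h import *
to(.493,-.261,.204,98)"
```

```text
t 0.1 tcp mm [145.4 530.  204.4] F [-0.2  -0.05 -0.54] w 94.2 shift mm [-544.5 -670.8    1.6]
 turn [ -0.11  -0.03 -23.34]  then shift mm [-2.342e+02 -8.316e+02  4.000e-01]
time: 0.4
tool_pos: [0.1454, 0.5301, 0.2048]
ee_rot: [-3.14, -0.001, -2.995]
wrist_force: [0.5, -0.5, 0.1]
width: 0.0939
finger_force: 0.0
t 0.4 tcp mm [145.4 530.1 204.8] F [ 0.49 -0.55  0.05] w 93.9 shift mm [-228.6 -833.3    1.6]
 turn [-0.06 -0.04  0.38]  then shift mm [-2.341e+02 -8.318e+02  8.000e-01]
```

```bash
python3 -m crank '[[0,[-0.0115,-0.0415,0],[0,0,0]],[0,[-0.0115,-0.0415,0],[0,0,0]],[0,[-0.0115,-0.0415,0],[0,0,0]],[0,[-0.0115,-0.0415,0],[0,0,0]],[0,[-0.0115,-0.0415,0],[0,0,0]],[0,[-0.0115,-0.0415,0],[0,0,0]],[0,[-0.0115,-0.0415,0],[0,0,0]],[0,[-0.0115,-0.0415,0],[0,0,0]]]'
python3 -m crank '[[0,[-0.0115,-0.0415,0],[0,0,0]],[0,[-0.0115,-0.0415,0],[0,0,0]],[0,[-0.0115,-0.0415,0],[0,0,0]],[0,[-0.0115,-0.0415,0],[0,0,0]],[0,[-0.0115,-0.0415,0],[0,0,0]],[0,[-0.0115,-0.0415,0],[0,0,0]],[0,[-0.0115,-0.0415,0],[0,0,0]],[0,[-0.0115,-0.0415,0],[0,0,0]]]' >/dev/null
python3 -c "
from h import *
to(.493,-.261,.204,98)
s=vision.snapshot('wrist');cv2.imwrite('pics/w1.png',s['color'][:,:,::-1])"
```

```text
time: 1.2
tool_pos: [0.2832, 0.2129, 0.2051]
ee_rot: [-3.142, 0.0, -3.0]
wrist_force: [0.4, -0.4, 0.1]
width: 0.0942
finger_force: 0.0
t 2.0 tcp mm [ 420.9 -103.   205.1] F [1.3  1.25 0.92] w 93.9 shift mm [ -49.4 -166.5    1. ]
 turn [ 0.03 -0.01  0.02]  then shift mm [ -49.4 -166.5    1.1]
```

View pics/w1.png

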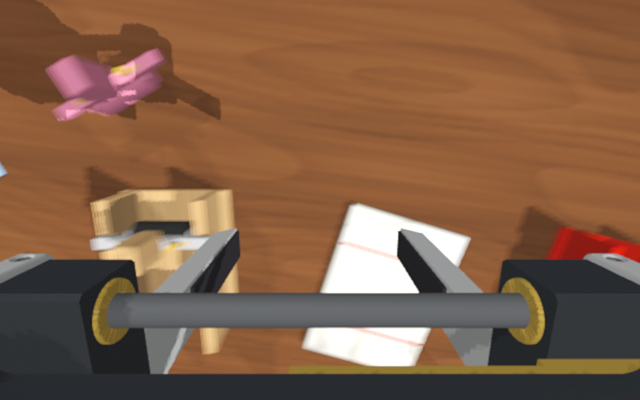

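The wrist view shows the near roller and rack at (170,260), the plate at (385,290) and the pink decoy at (110,85).

```bash
python3 -m crank '[[0,[-0.0123,-0.0416,0],[0,0,0]],[0,[-0.0123,-0.0416,0],[0,0,0]],[0,[-0.0123,-0.0416,0],[0,0,0]],[0,[-0.0123,-0.0416,0],[0,0,0]],[0,[0,0,0.03],[0,0,0]],[0,[0,0,0.03],[0,0,0]],[0,[0,0,0],[0,0,0]]]'
python3 -c "
from h import *
to(.493,-.261,.080,98)
s=vision.snapshot('wrist');P=cloud(s);Z=P[...,2]
m=(Z>.11)&(Z<.128)&(abs(P[...,0]-.493)<.03)&(abs(P[...,1]+.261)<.03)
print(m.sum(),rect(P[m]) if m.sum()>9 else 0)"
```

```text
time: 2.75
tool_pos: [0.4899, -0.2573, 0.1395]
ee_rot: [3.134, -0.009, -3.002]
wrist_force: [-0.7, 0.4, -1.6]
width: 0.094
finger_force: 0.0
t 2.75 tcp mm [ 489.9 -257.3  139.5] F [-0.73  0.45 -1.64] w 94.0 shift mm [-3.1 -4.5 59.5]
 turn [ 0.45 -0.5   0.02]  then shift mm [-2.6 -4.1 59.5]
1483 (array([ 491.8, -264.1]), array([29.7, 22.1]), 8.6)
```

```bash
python3 -m crank '[[0,[0,0,0.0],[0,0,0]],[0,[0,0,0],[0,0,0]]]' >/dev/null
python3 -c "
from h import *
to(.4925,-.262,.080,98)
s=vision.snapshot('wrist');P=cloud(s);Z=P[...,2]
m=(Z>.11)&(Z<.128)&(abs(P[...,0]-.493)<.03)&(abs(P[...,1]+.261)<.03)
print(m.sum(),rect(P[m]),np.nanmedian(P[m][:,2]))"
```

```text
t 3.0 tcp mm [ 493.8 -259.4  147.9] F [-0.77  0.2  -0.13] w 94.2 shift mm [ 1.9 -2.2 67.9]
 turn [-0.15  0.17  0.08]  then shift mm [ 1.7 -2.4 67.9]
1358 (array([ 492. , -264.2]), array([29.8, 22. ]), 7.5) 0.12001685678887344
```

```bash
python3 -m crank '[[0,[0.0015,-0.003,0.017],[0,0,0]],[0,[0,0,0.017],[0,0,0]],[0,[0,0,0.017],[0,0,0]],[0,[0,0,0.017],[0,0,0]],[0,[0,0,0],[0,0,0]],[0,[0,0,0],[0,0,0]],[0,[0,0,0],[0,0,0]]]'
python3 -m crank '[[1,[0,0,0],[0,0,0]],[1,[0,0,0],[0,0,0]],[1,[0,0,0],[0,0,0]],[1,[0,0,0],[0,0,0]],[1,[0,0,0],[0,0,0]],[1,[0,0,0],[0,0,0]],[1,[0,0,0],[0,0,0]]]'
```

```text
time: 3.75
tool_pos: [0.4928, -0.2629, 0.0794]
ee_rot: [-3.139, 0.003, -3.001]
wrist_force: [-0.1, 1.6, 0.5]
width: 0.0942
finger_force: 0.0
time: 4.45
tool_pos: [0.4917, -0.2623, 0.0774]
ee_rot: [3.141, -0.0, -3.001]
wrist_force: [-0.2, -0.7, 0.3]
width: 0.0413
finger_force: 0.0
```

```bash
python3 -m crank '[[1,[0,0,0],[0,0,0]],[1,[0,0,0],[0,0,0]],[1,[0,0,0],[0,0,0]],[1,[0,0,0],[0,0,0]],[1,[0,0,0],[0,0,0]],[1,[0,0,0],[0,0,0]]]'
python3 -m crank '[[1,[0,0,-0.01],[0,0,0]],[1,[0,0,-0.03],[0,0,0]],[1,[0,0,-0.03],[0,0,0]],[1,[0,0,-0.02],[0,0,0]],[1,[0,0,0],[0,0,0]],[1,[0,0,0],[0,0,0]],[1,[0,0,0],[0,0,0]]]'
python3 -c "
from h import *
to(.4966,.0158,.1,80.9)"
```

```text
time: 5.05
tool_pos: [0.4918, -0.2625, 0.0774]
ee_rot: [-3.141, 0.0, -3.001]
wrist_force: [0.6, -1.4, 0.4]
width: 0.0218
finger_force: 30.0
time: 5.75
tool_pos: [0.4908, -0.2615, 0.1653]
ee_rot: [3.139, -0.003, -3.001]
wrist_force: [-0.4, 0.9, -1.9]
width: 0.0218
finger_force: 30.0
t 5.75 tcp mm [ 490.8 -261.5  165.3] F [-0.42  0.92 -1.91] w 21.8 shift mm [-44.8 273.6  66. ]
 turn [ 0.14 -0.18 17.16]  then shift mm [ 38.1 274.8  65.3]
```

```bash
python3 -m crank '[[1,[0,0,0],[0,0,8.58]],[1,[0,0,0],[0,0,8.58]],[1,[0.006,0.0455,0],[0,0,0]],[1,[0.0065,0.0455,0],[0,0,0]],[1,[0.0065,0.0455,0],[0,0,0]],[1,[0.0065,0.0455,0],[0,0,0]],[1,[0.0065,0.0455,0],[0,0,0]],[1,[0.006,0.0455,0],[0,0,0]]]' >/dev/null
python3 -m crank '[[1,[0,0,0.03],[0,0,0]],[1,[0,0,0.03],[0,0,0]],[1,[0,0,0.02],[0,0,0]],[1,[0,0,0],[0,0,0]],[1,[0,0,0],[0,0,0]],[1,[0,0,0],[0,0,0]],[1,[0,0,0],[0,0,0]]]' >/dev/null
python3 -c "
from h import *
to(.4966,.0158,.072,80.9)
for i in range(3): to(.4966,.0158,.072); vision.snapshot('top')
s=vision.snapshot('wrist');cv2.imwrite('pics/w2.png',s['color'][:,:,::-1])"
```

```text
t 7.25 tcp mm [498.5  13.   89. ] F [ 0.02  0.57 -2.03] w 21.5 shift mm [ 2.3  2.4 17. ]
 turn [ 0.02  0.16 -0.02]  then shift mm [ 2.3  2.4 17. ]
t 7.25 tcp mm [498.5  13.   89. ] F [ 0.02  0.57 -2.03] w 21.5 shift mm [ 2.3  2.4 17. ]
t 7.3 tcp mm [498.4  13.   88.9] F [-0.24  0.14 -1.95] w 21.8 shift mm [ 2.3  2.4 16.9]
t 7.35 tcp mm [498.3  13.1  88.7] F [-0.27  0.26 -2.69] w 21.7 shift mm [ 2.1  2.4 16.7]
```

View pics/w2.png

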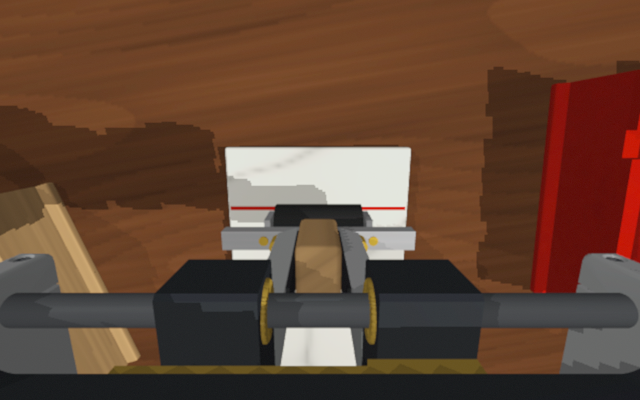

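The roller hangs upright over the near red line at (318,208), and the crossbar is level at row 238. The force baseline in the air is about -2.1 N, from the roller's weight.

```bash
python3 -m crank '[[1,[0.002,0.0024,0.01],[0,0,0]],[1,[0,0,0.008],[0,0,0]],[1,[0,0,0],[0,0,0]],[1,[0,0,0],[0,0,0]],[1,[0,0,0],[0,0,0]]]' |sed -n '2p;4p'
python3 -m crank '[[1,[0,0,0.001],[0,0,0]],[1,[0,0,0.001],[0,0,0]],[1,[0,0,0],[0,0,0]],[1,[0,0,0],[0,0,0]]]'|sed -n '2p;4p'
python3 -m crank '[[1,[0,0,0.001],[0,0,0]],[1,[0,0,0],[0,0,0]],[1,[0,0,0],[0,0,0]]]'|sed -n '2p;4p'
```

```text
tool_pos: [0.496, 0.016, 0.0695]
wrist_force: [-0.5, -0.4, -2.5]
tool_pos: [0.4959, 0.016, 0.0675]
wrist_force: [0.2, 0.0, -1.8]
tool_pos: [0.4958, 0.016, 0.0664]
wrist_force: [0.5, -0.3, -2.5]
```

```bash
for i in 1; do python3 -m crank '[[1,[0,0,0.0007],[0,0,0]],[1,[0,0,0],[0,0,0]],[1,[0,0,0],[0,0,0]]]'|sed -n '2p;4p'
python3 -m crank '[[1,[0,0,0.0007],[0,0,0]],[1,[0,0,0],[0,0,0]],[1,[0,0,0],[0,0,0]]]'|sed -n '2p;4p'; done
```

```text
tool_pos: [0.4958, 0.016, 0.0657]
wrist_force: [-0.5, -0.9, -2.5]
tool_pos: [0.4958, 0.016, 0.065]
wrist_force: [-0.5, 0.1, -2.2]
```

```bash
python3 -m crank '[[1,[0,0,0.0007],[0,0,0]],[1,[0,0,0],[0,0,0]],[1,[0,0,0],[0,0,0]]]'|sed -n '2p;4p'
python3 -m crank '[[1,[0,0,0.0007],[0,0,0]],[1,[0,0,0],[0,0,0]],[1,[0,0,0],[0,0,0]]]'|sed -n '2p;4p'
```

```text
tool_pos: [0.4958, 0.016, 0.0643]
wrist_force: [0.1, -0.7, -1.5]
tool_pos: [0.4958, 0.016, 0.0636]
wrist_force: [-0.9, -0.1, -2.4]
```

```bash
python3 -m crank '[[1,[0,0,0.0007],[0,0,0]],[1,[0,0,0],[0,0,0]],[1,[0,0,0],[0,0,0]]]'|sed -n '2p;4p'
python3 -m crank '[[1,[0,0,0.0007],[0,0,0]],[1,[0,0,0],[0,0,0]],[1,[0,0,0],[0,0,0]]]'|sed -n '2p;4p'
```

```text
tool_pos: [0.4962, 0.0159, 0.0634]
wrist_force: [-0.6, 0.3, -0.0]
tool_pos: [0.4964, 0.0159, 0.0629]
wrist_force: [0.3, -0.3, 2.0]
```

```bash
python3 -m crank '[[1,[-0.0005,0,0.0003],[0,0,0]],[1,[-0.0025,0,0],[0,0,0]],[1,[-0.002,0,0],[0,0,0]],[1,[0,0,0],[0,0,0]],[1,[0,0,0],[0,0,0]]]'|sed -n '2p;4p'
```

```text
tool_pos: [0.5015, 0.0151, 0.0624]
wrist_force: [0.7, -0.4, 4.7]
```

```bash
python3 -m crank '[[1,[-0.003,0,-0.0001],[0,0,0]],[1,[-0.003,0,0],[0,0,0]],[1,[0,0,0],[0,0,0]],[1,[0,0,0],[0,0,0]]]'|sed -n '2p;4p'
```

```text
tool_pos: [0.5072, 0.0142, 0.0624]
wrist_force: [0.2, -0.7, 5.9]
```

```bash
python3 -m crank '[[1,[-0.003,0,0],[0,0,0]],[1,[-0.003,0,0],[0,0,0]],[1,[0,0,0],[0,0,0]],[1,[0,0,0],[0,0,0]]]'|sed -n '2p;4p'
```

```text
tool_pos: [0.5132, 0.0132, 0.0624]
wrist_force: [-0.1, -0.5, 4.9]
```

```bash
python3 -m crank '[[1,[-0.004,0,-0.0003],[0,0,0]],[1,[-0.004,0,0],[0,0,0]],[1,[0,0,0],[0,0,0]],[1,[0,0,0],[0,0,0]]]'|sed -n '2p;4p'
```

```text
tool_pos: [0.5209, 0.012, 0.0625]
wrist_force: [1.2, 0.2, 5.5]
```

```bash
python3 -m crank '[[1,[-0.004,0,0],[0,0,0]],[1,[-0.004,0,0],[0,0,0]],[1,[0,0,0],[0,0,0]],[1,[0,0,0],[0,0,0]]]'|sed -n '2p;4p'
```

```text
tool_pos: [0.5286, 0.0107, 0.0625]
wrist_force: [-0.1, 0.1, 5.2]
```

```bash
python3 -m crank '[[1,[-0.004,0,-0.0004],[0,0,0]],[1,[-0.005,0,0],[0,0,0]],[1,[-0.005,0,0],[0,0,0]],[1,[-0.003,0,0],[0,0,0]],[1,[0,0,0],[0,0,0]]]'|sed -n '2p;4p'
```

```text
tool_pos: [0.5458, 0.008, 0.0627]
wrist_force: [0.3, 0.0, 4.2]
```

```bash
python3 -m crank '[[1,[-0.005,0,0],[0,0,0]],[1,[-0.005,0,0],[0,0,0]],[1,[-0.005,0,0],[0,0,0]],[1,[-0.005,0,0],[0,0,0]],[1,[0,0,0],[0,0,0]]]'|sed -n '2p;4p'
```

```text
tool_pos: [0.5659, 0.0048, 0.0628]
wrist_force: [1.1, 0.1, 3.0]
```

```bash
python3 -m crank '[[1,[-0.005,0,0.0001],[0,0,0]],[1,[-0.005,0,0],[0,0,0]],[1,[-0.005,0,0],[0,0,0]],[1,[-0.005,0,0],[0,0,0]],[1,[0,0,0],[0,0,0]]]'|sed -n '2p;4p'
```

```text
tool_pos: [0.5857, 0.0016, 0.0628]
wrist_force: [0.4, -0.3, 3.6]
```

```bash
python3 -m crank '[[1,[-0.005,0,0.0001],[0,0,0]],[1,[-0.005,0,0],[0,0,0]],[1,[-0.005,0,0],[0,0,0]],[1,[-0.005,0,0],[0,0,0]],[1,[0,0,0],[0,0,0]],[1,[0,0,0],[0,0,0]]]'|sed -n '1,2p;4p'
```

```text
time: 14.65
tool_pos: [0.6049, -0.0015, 0.0626]
wrist_force: [-0.5, 0.2, 4.6]
```

The first roller ran level: h varied by less than 0.2 mm over the full pass, so it is true. It goes back to its own slot.

```bash
python3 -m crank '[[1,[0,0,-0.01],[0,0,0]],[1,[0,0,-0.04],[0,0,0]],[1,[0,0,-0.04],[0,0,0]],[1,[0.038,0,0],[0,0,0]],[1,[0.038,0,0],[0,0,0]],[1,[0.038,0,0],[0,0,0]],[1,[0,0,0],[0,0,-8.58]],[1,[0,0,0],[0,0,-8.58]]]' |sed -n '2,3p'
python3 -c "
from h import *
to(.4918,-.2624,.155,98)"
```

```text
tool_pos: [0.4892, 0.017, 0.1512]
ee_rot: [3.141, -0.003, -2.994]
t 15.45 tcp mm [489.2  17.  151.2] F [ 0.2  -0.02 -2.53] w 22.1 shift mm [  38.4 -276.7   -3.9]
 turn [ 0.05 -0.2   0.43]  then shift mm [  36.3 -277.    -3.8]
```

```bash
python3 -m crank '[[1,[0.006,-0.046,0],[0,0,0]],[1,[0.006,-0.046,0],[0,0,0]],[1,[0.006,-0.046,0],[0,0,0]],[1,[0.006,-0.046,0],[0,0,0]],[1,[0.006,-0.046,0],[0,0,0]],[1,[0.006,-0.046,0],[0,0,0]],[1,[0,0,0],[0,0,0]],[1,[0,0,0],[0,0,0]]]' |sed -n '2,3p'
python3 -m crank '[[1,[0,0,0],[0,0,0]],[1,[0,0,0],[0,0,0]],[1,[0,0,0],[0,0,0]]]' >/dev/null
python3 -c "
from h import *
to(.4918,-.2624,.0775,98)"
```

```text
tool_pos: [0.4936, -0.2619, 0.1508]
ee_rot: [3.138, -0.003, -3.003]
t 16.55 tcp mm [ 495.1 -260.4  152.6] F [-0.2   0.73 -2.63] w 21.6 shift mm [ 3.5 -1.6 75.1]
 turn [0.02 0.   0.17]  then shift mm [ 3.5 -1.5 75.1]
```

```bash
python3 -m crank '[[1,[0.0035,-0.0015,0.02],[0,0,0]],[1,[0,0,0.02],[0,0,0]],[1,[0,0,0.02],[0,0,0]],[1,[0,0,0],[0,0,0]],[1,[0,0,0],[0,0,0]],[1,[0,0,0],[0,0,0]],[1,[0,0,0],[0,0,0]]]' >/dev/null
python3 -c "
from h import *
to(.4918,-.2624,.0775,98)"
```

```text
t 17.25 tcp mm [ 492.6 -264.1   94.3] F [-0.29  0.37 -2.74] w 21.9 shift mm [ 0.6  1.8 16.8]
 turn [-0.11  0.13  0.08]  then shift mm [ 0.5  1.8 16.8]
```

```bash
python3 -m crank '[[1,[0.0005,0.001,0.007],[0,0,0]],[1,[0,0,0.006],[0,0,0]],[1,[0,0,0.002],[0,0,0]],[1,[0,0,0],[0,0,0]],[1,[0,0,0],[0,0,0]]]' |sed -n '2p;4p'
python3 -m crank '[[1,[0,0,0.001],[0,0,0]],[1,[0,0,0],[0,0,0]],[1,[0,0,0],[0,0,0]]]' |sed -n '2p;4p'
```

```text
tool_pos: [0.4909, -0.2627, 0.0775]
wrist_force: [0.0, 0.9, 0.0]
tool_pos: [0.491, -0.2627, 0.0774]
wrist_force: [-2.7, 3.2, 5.5]
```

```bash
python3 -m crank '[[0,[0,0,0],[0,0,0]],[0,[0,0,0],[0,0,0]],[0,[0,0,0],[0,0,0]],[0,[0,0,0],[0,0,0]],[0,[0,0,0],[0,0,0]],[0,[0,0,-0.03],[0,0,0]],[0,[0,0,-0.035],[0,0,0]],[0,[0,0,0],[0,0,0]]]' |sed -n '2p;4,5p'
python3 -m crank '[[0,[-0.03,0,0],[0,0,0]],[0,[-0.03,0,0],[0,0,0]],[0,[-0.03,0,0],[0,0,0]],[0,[0,0,0],[0,0,0]],[0,[0,0,0],[0,0,0]],[0,[0,0,0],[0,0,0]],[0,[0,0,0],[0,0,0]]]' >/dev/null
python3 -c "
from h import *
to(.5808,-.2505,.0775,98)
s=vision.snapshot('wrist');P=cloud(s);Z=P[...,2]
m=(Z>.105)&(Z<.128)&(P[...,1]<-.22)&(P[...,1]>-.29)
for a in (m&(P[...,0]<.535),m&(P[...,0]>.535)): print(a.sum(),rect(P[a]) if a.sum()>9 else 0,np.nanmedian(P[a][:,2]))
s=vision.snapshot('top');P=cloud(s);Z=P[...,2]
m=(Z>.105)&(Z<.122)&(P[...,0]<.51)&(P[...,0]>.47)&(P[...,1]<-.22)&(P[...,1]>-.29);print(m.sum(),np.nanmean(P[m],0))
"
```

```text
tool_pos: [0.4939, -0.2647, 0.1475]
wrist_force: [0.2, -0.5, 0.8]
width: 0.0825
t 19.55 tcp mm [ 579.2 -250.5  141.6] F [-0.55 -0.05  0.35] w 94.0 shift mm [-1.5 -0.3 64.1]
 turn [-0.   -0.01  0.01]  then shift mm [-1.5 -0.3 64.1]
1843 (array([ 491.5, -262.4]), array([29.5, 21.8]), 7.2) 0.12005846244901332
1485 (array([ 581. , -251.5]), array([29.9, 22. ]), 8.4) 0.11993610420714064
109 [ 0.49161673 -0.2594135   0.11819005]
```

```bash
python3 -m crank '[[0,[-0.0015,-0.0003,0.02],[0,0,0]],[0,[0,0,0.02],[0,0,0]],[0,[0,0,0.024],[0,0,0]],[0,[0,0,0],[0,0,0]],[0,[0,0,0],[0,0,0]],[0,[0,0,0],[0,0,0]]]' |sed -n '2p;4,5p'
python3 -m crank '[[1,[0,0,0],[0,0,0]],[1,[0,0,0],[0,0,0]],[1,[0,0,0],[0,0,0]],[1,[0,0,0],[0,0,0]],[1,[0,0,0],[0,0,0]],[1,[0,0,0],[0,0,0]],[1,[0,0,0],[0,0,0]]]' >/dev/null
python3 -m crank '[[1,[0,0,0],[0,0,0]],[1,[0,0,0],[0,0,0]],[1,[0,0,0],[0,0,0]],[1,[0,0,0],[0,0,0]],[1,[0,0,0],[0,0,0]]]'

```

```text
tool_pos: [0.5825, -0.2508, 0.0795]
wrist_force: [-0.1, -0.4, -0.4]
width: 0.0939
time: 21.45
tool_pos: [0.5817, -0.2504, 0.0775]
ee_rot: [-3.141, 0.0, -3.001]
wrist_force: [-0.6, -1.0, -0.5]
width: 0.0218
finger_force: 30.0
```

```bash
python3 -m crank '[[1,[0,0,-0.01],[0,0,0]],[1,[0,0,-0.03],[0,0,0]],[1,[0,0,-0.03],[0,0,0]],[1,[0,0,-0.015],[0,0,0]],[1,[0,0,0],[0,0,8.58]],[1,[0,0,0],[0,0,8.58]],[1,[0,0,0],[0,0,0]]]' >/dev/null
python3 -c "
from h import *
to(.6050,-.0015,.150,80.9)"
```

```text
t 22.15 tcp mm [ 581.3 -250.   162.1] F [-0.13 -0.5  -2.05] w 21.4 shift mm [ 15.8 249.1  12.3]
 turn [ 0.04 -0.07  0.02]  then shift mm [ 15.9 249.1  12.1]
```

```bash
python3 -m crank '[[1,[0.0026,0.0415,0],[0,0,0]],[1,[0.0026,0.0415,0],[0,0,0]],[1,[0.0026,0.0415,0],[0,0,0]],[1,[0.0026,0.0415,0],[0,0,0]],[1,[0.0026,0.0415,0],[0,0,0]],[1,[0.0026,0.0415,0],[0,0,0]],[1,[0,0,0.03],[0,0,0]],[1,[0,0,0.03],[0,0,0]]]' >/dev/null
python3 -m crank '[[1,[0,0,0.01],[0,0,0]],[1,[0,0,0],[0,0,0]],[1,[0,0,0],[0,0,0]],[1,[0,0,0],[0,0,0]],[1,[0,0,0],[0,0,0]],[1,[0,0,0],[0,0,0]]]' >/dev/null
python3 -c "
from h import *
to(.6050,-.0015,.068,80.9)"
```

```text
t 23.55 tcp mm [606.4  -2.2  93.9] F [ 0.23 -0.36 -2.41] w 21.8 shift mm [ 1.5  0.4 25.9]
 turn [ 0.02  0.13 -0.01]  then shift mm [ 1.5  0.5 25.9]
```

```bash
python3 -m crank '[[1,[0.0015,0.0005,0.012],[0,0,0]],[1,[0,0,0.012],[0,0,0]],[1,[0,0,0.001],[0,0,0]],[1,[0,0,0],[0,0,0]],[1,[0,0,0],[0,0,0]],[1,[0,0,0],[0,0,0]],[1,[0,0,0],[0,0,0]]]' |sed -n '2p;4p'
python3 -m crank '[[1,[0,0,0.0007],[0,0,0]],[1,[0,0,0],[0,0,0]],[1,[0,0,0],[0,0,0]]]'|sed -n '2p;4p'
python3 -m crank '[[1,[0,0,0.0007],[0,0,0]],[1,[0,0,0],[0,0,0]],[1,[0,0,0],[0,0,0]]]'|sed -n '2p;4p'
```

```text
tool_pos: [0.6046, -0.0012, 0.0681]
wrist_force: [0.4, -0.5, -2.2]
tool_pos: [0.6043, -0.0012, 0.0669]
wrist_force: [0.1, -1.1, -2.4]
tool_pos: [0.6042, -0.0012, 0.0661]
wrist_force: [0.1, 0.1, -2.5]
```

```bash
python3 -m crank '[[1,[0,0,0.0007],[0,0,0]],[1,[0,0,0],[0,0,0]],[1,[0,0,0],[0,0,0]]]'|sed -n '2p;4p'
python3 -m crank '[[1,[0,0,0.0007],[0,0,0]],[1,[0,0,0],[0,0,0]],[1,[0,0,0],[0,0,0]]]'|sed -n '2p;4p'
```

```text
tool_pos: [0.6042, -0.0012, 0.0654]
wrist_force: [1.4, 0.1, -3.4]
tool_pos: [0.6042, -0.0012, 0.0647]
wrist_force: [0.6, 0.4, -3.5]
```

```bash
python3 -m crank '[[1,[0,0,0.0007],[0,0,0]],[1,[0,0,0],[0,0,0]],[1,[0,0,0],[0,0,0]]]'|sed -n '2p;4p'
```

```text
tool_pos: [0.6042, -0.0011, 0.064]
wrist_force: [1.1, 0.0, -2.3]
```

```bash
python3 -m crank '[[1,[0,0,0.0007],[0,0,0]],[1,[0,0,0],[0,0,0]],[1,[0,0,0],[0,0,0]]]'|sed -n '2p;4p'
python3 -m crank '[[1,[0,0,0.0007],[0,0,0]],[1,[0,0,0],[0,0,0]],[1,[0,0,0],[0,0,0]]]'|sed -n '2p;4p'
```

```text
tool_pos: [0.6045, -0.0012, 0.0639]
wrist_force: [-0.4, -0.7, -0.3]
tool_pos: [0.6046, -0.0012, 0.0634]
wrist_force: [-0.5, -0.8, 2.1]
```

```bash
python3 -m crank '[[1,[0.0005,0,0.0003],[0,0,0]],[1,[0.002,0,0],[0,0,0]],[1,[0.0015,0,0],[0,0,0]],[1,[0,0,0],[0,0,0]],[1,[0,0,0],[0,0,0]]]'|sed -n '2p;4p'
```

```text
tool_pos: [0.6001, -0.0005, 0.0625]
wrist_force: [-1.9, 0.3, 2.9]
```

N fell from about 6 N expected to 5.3 N while the tool sank 0.9 mm in 4.4 mm of travel. That is a slope of -0.16, so this one looks faulty. I'll follow h = 63.5 - 2.5 sin((s-2.4)/16) and correct it by the felt force.

```bash
python3 -m crank '[[1,[0.002,0,0.00035],[0,0,0]],[1,[0.0015,0,0.0003],[0,0,0]],[1,[0,0,0],[0,0,0]],[1,[0,0,0],[0,0,0]]]'|sed -n '2p;4p'
```

```text
tool_pos: [0.5967, 0.0, 0.0618]
wrist_force: [-0.8, 0.3, 3.3]
```

```bash
python3 -m crank '[[1,[0.002,0,0.0003],[0,0,0]],[1,[0.002,0,0.00027],[0,0,0]],[1,[0.002,0,0.00025],[0,0,0]],[1,[0.002,0,0.0002],[0,0,0]],[1,[0,0,0],[0,0,0]],[1,[0,0,0],[0,0,0]]]'|sed -n '2p;4p'
```

```text
tool_pos: [0.5886, 0.0014, 0.0606]
wrist_force: [-1.0, 1.1, 4.5]
```

```bash
python3 -m crank '[[1,[0.002,0,0.0001],[0,0,0]],[1,[0.002,0,0.0001],[0,0,0]],[1,[0.002,0,0.00005],[0,0,0]],[1,[0.002,0,0],[0,0,0]],[1,[0,0,0],[0,0,0]],[1,[0,0,0],[0,0,0]]]'|sed -n '2p;4p'
```

```text
tool_pos: [0.5807, 0.0026, 0.0603]
wrist_force: [-1.3, -0.6, 4.1]
```

```bash
python3 -m crank '[[1,[0.002,0,0],[0,0,0]],[1,[0.002,0,0],[0,0,0]],[1,[0.002,0,-0.00005],[0,0,0]],[1,[0.002,0,-0.00005],[0,0,0]],[1,[0.002,0,-0.0001],[0,0,0]],[1,[0.002,0,-0.00013],[0,0,0]],[1,[0,0,0],[0,0,0]],[1,[0,0,0],[0,0,0]]]'|sed -n '2p;4p'
```

```text
tool_pos: [0.5691, 0.0044, 0.0609]
wrist_force: [0.8, -0.5, 4.6]
```

```bash
python3 -m crank '[[1,[0.002,0,-0.00025],[0,0,0]],[1,[0.002,0,-0.0003],[0,0,0]],[1,[0.002,0,-0.0003],[0,0,0]],[1,[0.002,0,-0.00033],[0,0,0]],[1,[0,0,0],[0,0,0]],[1,[0,0,0],[0,0,0]]]'|sed -n '2p;4p'
```

```text
tool_pos: [0.5611, 0.0057, 0.062]
wrist_force: [0.5, -0.1, 4.0]
```

```bash
python3 -m crank '[[1,[0.002,0,-0.0003],[0,0,0]],[1,[0.002,0,-0.0003],[0,0,0]],[1,[0.002,0,-0.0003],[0,0,0]],[1,[0.002,0,-0.00028],[0,0,0]],[1,[0,0,0],[0,0,0]],[1,[0,0,0],[0,0,0]]]'|sed -n '2p;4p'
```

```text
tool_pos: [0.5532, 0.007, 0.0632]
wrist_force: [0.5, -1.2, 4.3]
```

```bash
python3 -m crank '[[1,[0.002,0,-0.0003],[0,0,0]],[1,[0.002,0,-0.00028],[0,0,0]],[1,[0.002,0,-0.00025],[0,0,0]],[1,[0.002,0,-0.00022],[0,0,0]],[1,[0,0,0],[0,0,0]],[1,[0,0,0],[0,0,0]]]'|sed -n '2p;4p'
```

```text
tool_pos: [0.5452, 0.0083, 0.0642]
wrist_force: [1.2, 0.0, 5.1]
```

```bash
python3 -m crank '[[1,[0.002,0,-0.00025],[0,0,0]],[1,[0.002,0,-0.0002],[0,0,0]],[1,[0.002,0,-0.00018],[0,0,0]],[1,[0.002,0,-0.0001],[0,0,0]],[1,[0.002,0,-0.00005],[0,0,0]],[1,[0.002,0,0],[0,0,0]],[1,[0,0,0],[0,0,0]],[1,[0,0,0],[0,0,0]]]'|sed -n '2p;4p'
```

```text
tool_pos: [0.5333, 0.0102, 0.0649]
wrist_force: [0.8, -0.5, 6.3]
```

```bash
python3 -m crank '[[1,[0.002,0,-0.0003],[0,0,0]],[1,[0.002,0,-0.0001],[0,0,0]],[1,[0.002,0,0],[0,0,0]],[1,[0.002,0,0],[0,0,0]],[1,[0.002,0,0.0001],[0,0,0]],[1,[0,0,0],[0,0,0]],[1,[0,0,0],[0,0,0]]]'|sed -n '2p;4p'
```

```text
tool_pos: [0.5234, 0.0118, 0.0651]
wrist_force: [-1.0, 0.4, 3.9]
```

```bash
python3 -m crank '[[1,[0.002,0,0.0001],[0,0,0]],[1,[0.002,0,0.00013],[0,0,0]],[1,[0.002,0,0.00016],[0,0,0]],[1,[0.002,0,0.00018],[0,0,0]],[1,[0,0,0],[0,0,0]],[1,[0,0,0],[0,0,0]]]'|sed -n '2p;4p'
```

```text
tool_pos: [0.5155, 0.013, 0.0645]
wrist_force: [-0.9, 0.5, 3.2]
```

```bash
python3 -m crank '[[1,[0.002,0,0.00024],[0,0,0]],[1,[0.002,0,0.00026],[0,0,0]],[1,[0.002,0,0.00028],[0,0,0]],[1,[0.002,0,0.0003],[0,0,0]],[1,[0,0,0],[0,0,0]],[1,[0,0,0],[0,0,0]]]'|sed -n '2p;4p'
```

```text
tool_pos: [0.5076, 0.0143, 0.0635]
wrist_force: [-1.1, 0.5, 3.5]
```

```bash
python3 -m crank '[[1,[0.002,0,0.0003],[0,0,0]],[1,[0.002,0,0.00031],[0,0,0]],[1,[0.002,0,0.00031],[0,0,0]],[1,[0.0025,0,0.00037],[0,0,0]],[1,[0.0025,0,0.00036],[0,0,0]],[1,[0,0,0],[0,0,0]],[1,[0,0,0],[0,0,0]]]'|sed -n '1,2p;4p'
python3 - <<'E'
from h import *
# red rack notches: scene-camera and top-camera rail tops in rack frame
for n in("top","scene"):
    s=vision.snapshot(n);P=cloud(s);hsv=cv2.cvtColor(s["color"],cv2.COLOR_RGB2HSV).astype(int)
    m=((hsv[...,0]<8)|(hsv[...,0]>172))&(hsv[...,1]>150)&(abs(P[...,0]-.525)<.12)&(abs(P[...,1]-.268)<.1)
    Q=P[m]; T=Q[Q[:,2]>.055]; print(n,len(Q),len(T),rect(T),np.round(np.percentile(Q[:,2],[50,90,99]),4))
    a=np.radians(-6);L=(T[:,:2]-[.5246,.268])@np.array([[np.cos(a),-np.sin(a)],[np.sin(a),np.cos(a)]])*1000
    for sg in(1,-1):
        q=L[L[:,1]*sg>30];z=T[L[:,1]*sg>30][:,2]
        b=np.arange(-96,100,6);h=[round(1000*np.max(z[(q[:,0]>=i)&(q[:,0]<i+6)],initial=0)) for i in b];print(sg,"y",np.round(np.percentile(q[:,1],[5,50,95]),1),list(zip(b.tolist(),h)))
E
```

```text
time: 34.45
tool_pos: [0.4968, 0.016, 0.0619]
wrist_force: [-1.1, -0.4, 4.1]
top 3624 715 (array([524.8, 268.7]), array([112.7, 179.1]), 84.0) [0.0103 0.0657 0.0701]
1 y [44.7 48.3 55.2] [(-96, 0), (-90, 70), (-84, 71), (-78, 71), (-72, 71), (-66, 72), (-60, 70), (-54, 64), (-48, 61), (-42, 68), (-36, 69), (-30, 71), (-24, 71), (-18, 71), (-12, 70), (-6, 70), (0, 71), (6, 71), (12, 71), (18, 70), (24, 69), (30, 70), (36, 64), (42, 62), (48, 68), (54, 69), (60, 70), (66, 72), (72, 70), (78, 73), (84, 68), (90, 0), (96, 0)]
-1 y [-55.2 -51.1 -45.2] [(-96, 0), (-90, 72), (-84, 71), (-78, 70), (-72, 69), (-66, 70), (-60, 72), (-54, 60), (-48, 62), (-42, 63), (-36, 71), (-30, 69), (-24, 71), (-18, 71), (-12, 69), (-6, 69), (0, 70), (6, 70), (12, 69), (18, 70), (24, 70), (30, 70), (36, 63), (42, 63), (48, 68), (54, 69), (60, 71), (66, 68), (72, 70), (78, 71), (84, 70), (90, 0), (96, 0)]
scene 2154 478 (array([523.1, 265.2]), array([116.8, 183.6]), 84.6) [0.0258 0.0662 0.0715]
1 y [39.7 44.2 51.6] [(-96, 67), (-90, 75), (-84, 72), (-78, 68), (-72, 72), (-66, 72), (-60, 69), (-54, 65), (-48, 62), (-42, 69), (-36, 71), (-30, 72), (-24, 70), (-18, 69), (-12, 70), (-6, 71), (0, 72), (6, 69), (12, 70), (18, 72), (24, 71), (30, 70), (36, 65), (42, 65), (48, 69), (54, 70), (60, 72), (66, 72), (72, 71), (78, 72), (84, 68), (90, 66), (96, 0)]
-1 y [-59.7 -56.2 -48. ] [(-96, 68), (-90, 70), (-84, 72), (-78, 70), (-72, 73), (-66, 72), (-60, 71), (-54, 62), (-48, 66), (-42, 69), (-36, 71), (-30, 72), (-24, 70), (-18, 72), (-12, 71), (-6, 69), (0, 69), (6, 70), (12, 71), (18, 72), (24, 72), (30, 73), (36, 63), (42, 63), (48, 69), (54, 72), (60, 69), (66, 71), (72, 71), (78, 70), (84, 71), (90, 70), (96, 0)]
```

The second roller bobbed a full 5 mm, from 61.2 to 66.2, so it is faulty and goes to the red rack.

```bash
python3 -m crank '[[1,[0,0,-0.01],[0,0,0]],[1,[0,0,-0.04],[0,0,0]],[1,[0,0,-0.045],[0,0,0]],[1,[0,0,0],[0,0,-3.1]],[1,[0,0,0],[0,0,0]]]' |sed -n '2,3p'
python3 -c "
from h import *
to(.479,.272,.156,84)"
```

```text
tool_pos: [0.4978, 0.0158, 0.1582]
ee_rot: [-3.142, 0.002, 3.037]
t 35.05 tcp mm [497.8  15.8 158.2] F [-0.27 -0.49 -2.96] w 21.9 shift mm [ 45.6 252.8   2.1]
 turn [-0.    0.14 -0.01]  then shift mm [ 45.5 252.8   2.2]
```

```bash
python3 -m crank '[[1,[0.0076,0.042,0],[0,0,0]],[1,[0.0076,0.042,0],[0,0,0]],[1,[0.0076,0.042,0],[0,0,0]],[1,[0.0076,0.042,0],[0,0,0]],[1,[0.0076,0.042,0],[0,0,0]],[1,[0.0076,0.042,0],[0,0,0]],[1,[0,0,0],[0,0,0]],[1,[0,0,0],[0,0,0]]]' >/dev/null
python3 -m crank '[[1,[0,0,0],[0,0,0]],[1,[0,0,0],[0,0,0]],[1,[0,0,0],[0,0,0]],[1,[0,0,0],[0,0,0]]]' >/dev/null
python3 -c "
from h import *
to(.479,.272,.078,84)
s=vision.snapshot('wrist');P=cloud(s);cv2.imwrite('pics/w3.png',s['color'][:,:,::-1])
hsv=cv2.cvtColor(s['color'],cv2.COLOR_RGB2HSV).astype(int)
m=((hsv[...,0]<8)|(hsv[...,0]>172))&(hsv[...,1]>150)&(P[...,2]>.045)&(P[...,2]<.09)
T=P[m];print(len(T),rect(T))
a=np.radians(-6);L=(T[:,:2]-[.5238,.2673])@np.array([[np.cos(a),-np.sin(a)],[np.sin(a),np.cos(a)]])*1000
for sg in(1,-1):
    k=(L[:,1]*sg>40);q=L[k];z=T[k][:,2];b=np.arange(-96,96,3)
    print(sg,np.round(np.percentile(q[:,1],[2,50,98]),1),[(int(i),round(1000*np.max(z[(q[:,0]>=i)&(q[:,0]<i+3)],initial=0))) for i in b])"
```

```text
t 36.25 tcp mm [478.4 270.5 157.1] F [ 0.78 -0.52 -2.75] w 22.1 shift mm [-0.4  1.5 79.1]
 turn [ 0.01  0.01 -0.1 ]  then shift mm [-0.4  1.5 79.1]
2183 (array([479.7, 271. ]), array([110.4,  93.7]), 84.1)
1 [43.7 48.  53.8] [(-96, 0), (-93, 68), (-90, 69), (-87, 69), (-84, 68), (-81, 68), (-78, 70), (-75, 69), (-72, 69), (-69, 69), (-66, 69), (-63, 69), (-60, 69), (-57, 68), (-54, 61), (-51, 61), (-48, 62), (-45, 61), (-42, 62), (-39, 68), (-36, 69), (-33, 69), (-30, 67), (-27, 0), (-24, 0), (-21, 0), (-18, 0), (-15, 0), (-12, 0), (-9, 68), (-6, 68), (-3, 69), (0, 69), (3, 0), (6, 0), (9, 0), (12, 0), (15, 0), (18, 0), (21, 0), (24, 0), (27, 0), (30, 0), (33, 0), (36, 0), (39, 0), (42, 0), (45, 0), (48, 0), (51, 0), (54, 0), (57, 0), (60, 0), (63, 0), (66, 0), (69, 0), (72, 0), (75, 0), (78, 0), (81, 0), (84, 0), (87, 0), (90, 0), (93, 0)]
-1 [-55.8 -50.3 -45.9] [(-96, 0), (-93, 68), (-90, 69), (-87, 68), (-84, 69), (-81, 69), (-78, 69), (-75, 69), (-72, 69), (-69, 68), (-66, 69), (-63, 69), (-60, 68), (-57, 69), (-54, 62), (-51, 62), (-48, 62), (-45, 62), (-42, 61), (-39, 68), (-36, 68), (-33, 68), (-30, 0), (-27, 0), (-24, 0), (-21, 0), (-18, 0), (-15, 0), (-12, 0), (-9, 68), (-6, 69), (-3, 69), (0, 68), (3, 0), (6, 0), (9, 0), (12, 0), (15, 0), (18, 0), (21, 0), (24, 0), (27, 0), (30, 0), (33, 0), (36, 0), (39, 0), (42, 0), (45, 0), (48, 0), (51, 0), (54, 0), (57, 0), (60, 0), (63, 0), (66, 0), (69, 0), (72, 0), (75, 0), (78, 0), (81, 0), (84, 0), (87, 0), (90, 0), (93, 0)]
```

View pics/w3.png

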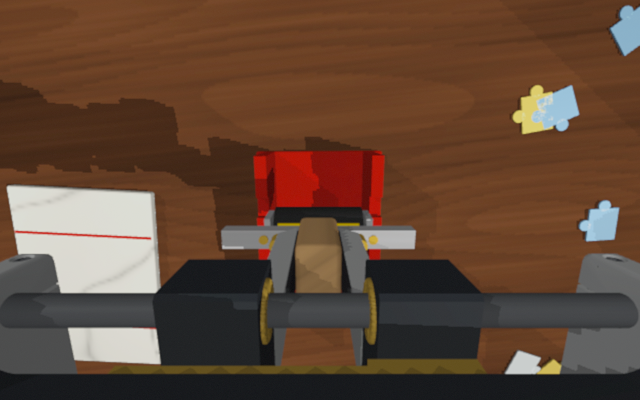

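The roller is held upright over the red rack's near slot, with the crossbar at row 238 and the rails at x = 262 and 375.

```bash
python3 -m crank '[[1,[0.0007,0.0007,0.02],[0,0,0]],[1,[0,0,0.02],[0,0,0]],[1,[0,0,0.02],[0,0,0]],[1,[0,0,0],[0,0,0]],[1,[0,0,0],[0,0,0]],[1,[0,0,0],[0,0,0]],[1,[0,0,0],[0,0,0]]]' >/dev/null
python3 -c "
from h import *
to(.4777,.2712,.0785,84)"
```

```text
t 37.0 tcp mm [478.5 272.5  98.7] F [ 0.32 -0.13 -1.95] w 22.1 shift mm [ 0.7 -1.4 20.2]
 turn [ 0.09  0.15 -0.01]  then shift mm [ 0.6 -1.4 20.2]
```

```bash
python3 -m crank '[[1,[0.0004,-0.0005,0.007],[0,0,0]],[1,[0,0,0.003],[0,0,0]],[1,[0,0,0],[0,0,0]],[1,[0,0,0],[0,0,0]]]' |sed -n '2p;4p'
python3 -m crank '[[1,[0,0,0.002],[0,0,0]],[1,[0,0,0.002],[0,0,0]],[1,[0,0,0],[0,0,0]],[1,[0,0,0],[0,0,0]]]' |sed -n '2p;4p'
```

```text
tool_pos: [0.4769, 0.2716, 0.0867]
wrist_force: [-0.3, -0.3, -2.9]
tool_pos: [0.477, 0.2717, 0.0829]
wrist_force: [0.7, 0.2, -2.8]
```

```bash
python3 -m crank '[[1,[0,0,0.002],[0,0,0]],[1,[0,0,0.002],[0,0,0]],[1,[0,0,0],[0,0,0]],[1,[0,0,0],[0,0,0]]]' |sed -n '2p;4p'
python3 -m crank '[[1,[0,0,0.001],[0,0,0]],[1,[0,0,0],[0,0,0]],[1,[0,0,0],[0,0,0]]]' |sed -n '2p;4p'
```

```text
tool_pos: [0.477, 0.2716, 0.0788]
wrist_force: [-0.2, 0.2, -3.1]
tool_pos: [0.477, 0.2717, 0.078]
wrist_force: [-0.5, 0.0, -2.7]
```

```bash
python3 -m crank '[[1,[0,0,0.0008],[0,0,0]],[1,[0,0,0],[0,0,0]],[1,[0,0,0],[0,0,0]]]' |sed -n '2p;4p'
python3 -m crank '[[0,[0,0,0],[0,0,0]],[0,[0,0,0],[0,0,0]],[0,[0,0,0],[0,0,0]],[0,[0,0,0],[0,0,0]],[0,[0,0,0],[0,0,0]],[0,[0,0,-0.03],[0,0,0]],[0,[0,0,-0.04],[0,0,0]],[0,[0,0,-0.03],[0,0,0]]]' |sed -n '2p;4,5p'
python3 -m crank '[[0,[0,0,0],[0,0,0]],[0,[0,0,0],[0,0,0]],[0,[0,0,0],[0,0,0]],[0,[0,0,0],[0,0,0]],[0,[0,0,0],[0,0,0]]]' >/dev/null
python3 -c "
from h import *
s=vision.snapshot('wrist');P=cloud(s);m=(P[...,2]>.105)&(P[...,2]<.13)&(abs(P[...,0]-.48)<.05)&(abs(P[...,1]-.27)<.05);print(m.sum(),rect(P[m]),np.nanmedian(P[m][:,2]))
s=vision.snapshot('scene');cv2.imwrite('pics/end.png',s['color'][100:300,180:480,::-1].repeat(2,0).repeat(2,1))"
```

```text
tool_pos: [0.4772, 0.2718, 0.0775]
wrist_force: [-1.1, 0.2, -1.5]
tool_pos: [0.4774, 0.2718, 0.1793]
wrist_force: [0.2, 0.5, 0.7]
width: 0.0828
1127 (array([476.7, 271.5]), array([21.8, 30.5]), 84.1) 0.11998082931161386
```

View pics/end.png

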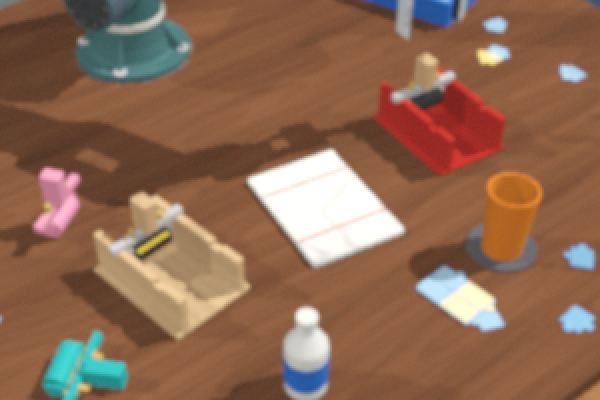

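Both rollers hang upright in their racks, with handle tops at 120 mm: one in the wooden rack at (145,225), the other in the red rack at (425,85). The gripper is clear of everything.

```bash
python3 -c "
from bench import robot
print(robot.close_job())"
```

```text
the job is handed in; nothing more can be done
None
```

The job is handed in (no verdict came back): the roller from the wooden rack's near slot ran level and hangs there again, the one from the far slot bobbed about 5 mm and hangs in the red rack, and no force reading on the plate went above about 9 N.

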